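# Wake and tare the bottle's scale

## Task

Two identical scales stand on the bench; make the one with the dropper bottle on its pan ready for filling. With closed fingertips press its round power key fully down and let it up, then press its long bar-shaped tare key fully down, keep it down for about a second, let it up and withdraw. Press gently, leave the small square key and the whole other scale alone, and do not push or lift the bottles or anything else standing about.

Things in the scene. Friction and masses are not known exactly. Their poses are not given: they have to be found in the camera images.
- scale: The scale to make ready, with the dropper bottle on its pan. White, fixed, 210 mm (x) by 150 mm (y), casing top 32 mm above the table. Origin: underside centre, on the table; +x from keys to pan, z up. Steel pan 116 mm across centred at x +40 mm, top 40 mm above the table. Three black keys 10 mm proud at x -80 mm: bar at y 0, round at y +50, square at y -50. Flush display between keys and pan.
- scale2: The other scale, identical, with a steel weight on its pan; to be left alone. Same frame.
- power_top (a point): centre of the top face of the round power key (16 mm across) of the bottle's scale; rides down with the key. x, y, z axes as those of its scale. At (-80, +50, 42) mm in the scale's frame when up.
- tare_top (a point): centre of the top face of the long bar-shaped tare key (16 mm in x by 40 mm in y) of the bottle's scale; rides down with the key. x, y, z axes as those of its scale. At (-80, 0, 42) mm in the scale's frame when up.
- units_top (a point): centre of the top face of the small square key (14 mm), to be left alone, of the bottle's scale; rides down with the key. x, y, z axes as those of its scale. At (-80, -50, 42) mm in the scale's frame.
- power (a joint): travel of the round power key of the bottle's scale, m: 0 up, 0.005 fully down. Sprung: moves from about 2 N, fully down at 5 mm and 4.5 N, then a hard stop; springs back.
- tare (a joint): travel of the bar-shaped tare key of the bottle's scale, m: 0 up, 0.005 fully down. Sprung: moves from about 2 N, fully down at 5 mm and 4.5 N, then a hard stop; springs back.
- units (a joint): travel of the square key of the bottle's scale, m: 0 up, 0.005 fully down. Sprung: moves from about 2 N, fully down at 5 mm and 4.5 N, then a hard stop; springs back.
- bottle: Clear dropper bottle with a green cap, 36 mm across, 92 mm tall, loose, standing on the pan of its scale (its cap reaches 132 mm above the table). Origin: centre of its underside; z up.
- weight: Steel knobbed weight, 34 mm across, 56 mm tall, loose, standing on the other scale's pan. Origin: centre of its underside.
- spare_bottle: Amber dropper bottle with a green cap, 36 mm across, 92 mm tall, loose on the table between and beyond the two scales. Origin: centre of its underside.
- supply_bottle: White bottle with a black cap, 60 mm across, about 160 mm tall, loose on the table to the right (-y) of the scales. Origin: centre of its underside.
- screwdriver: Screwdriver 150 mm long lying on the table to the left (+y) of the scales. Origin near its middle, on the table; x along it.

How it is judged:
On the way, in this order (a step that is already met when the one before it is completed fails the run):
1. the round power key of the bottle's scale is pressed down, the tare key being up (value of joint power above 0.0035 m and value of joint tare below 0.0015 m), for 0.1 s.
2. the power key is up again (value of joint power below 0.001 m and value of joint tare below 0.0015 m), for 0.05 s.
3. the long tare key is pressed down and kept down, the power key being up (value of joint tare above 0.0035 m and value of joint power below 0.0015 m), for 0.7 s.
At the end, for the whole second after the job is handed in: Both presses made (over 3.5 mm down, tare kept down 0.7 s); all three keys of the bottle's scale up again (within 1 mm), the bottle upright, at rest and, like the weight, within 8 mm of its start, the other bottles and the screwdriver within 10 mm (value of joint each of power, tare, units below 0.001 m and distance of each of bottle, weight from where it was at the start of the episode below 0.008 m and distance of each of spare_bottle, supply_bottle, screwdriver from where it was at the start of the episode below 0.01 m and angle between bottle's own z axis and vertical below 0.1 rad and linear speed of bottle below 0.02 m/s); the robot touches nothing.
It fails at once if the small square key of the bottle's scale is pressed (over 2 mm) (value of joint units above 0.002 m).
It fails at once if the other scale is touched (over 2 N) (contact force between any of the fingers, the arm and scale2 above 2 N).
It fails at once if the scale is pressed harder than 35 N (contact force between any of the fingers, the arm and scale above 35 N).
It fails at once if the bottle or the weight is pushed or lifted (over 8 mm) (distance of any of bottle, weight from where it was at the start of the episode above 0.008 m or angle between bottle's own z axis and vertical above 0.25 rad).
It fails at once if another bottle or the screwdriver is moved (over 10 mm) (distance of any of spare_bottle, supply_bottle, screwdriver from where it was at the start of the episode above 0.01 m).
It also fails if it takes over 37 s, if anything falls off the work surface, if the arm or the gripper's body presses on something with over 40 N, if the wrist force passes 120 N, or if a joint passes its speed limit or range.

## Robot

A 7-joint arm with a two-finger parallel gripper is mounted at the origin on the work surface. World frame = base frame: x ahead of the robot, y to its left, z up, the work surface at z = 0. Lengths are in m, angles in rad, forces in N, time in s.
With the tool pointing down it reaches from about 0.4 to 0.925 m from the base axis. Payload 4.1 kg.
Tool frame: the origin (TCP) lies midway between the tips of the shut fingers; the grasp point (between the pads) lies 19 mm behind it; y points along the fingers, z is the direction in which the jaws open and shut, and the axes are right-handed (so a half turn about y gives the same grasp; the last joint's range is limited). The gripper opens to 85 mm and grips with 20 to 120 N. Pads are 22 mm wide; open, the fingers measure 114 mm over their backs; the gripper's body (76 mm by 85 mm) begins 54 mm behind the grasp point. The pads swing forward as they close: fully open they stand 13 mm farther back than shut.
Start: joints at [-1.218, 0.398, 0.045, 1.537, -0.019, 1.207, -0.051], TCP at [0.284, 0.585, 0.231] pointing down, gripper open.
Joint ranges: [-2.82, 2.82], [-0.49, 2.23], [-1.37, 1.46], [0, 2.46], [-1.36, 4.5], [0.23, 2], [-2.94, 2.94]. Speed limits (rad/s): [2.57, 2.57, 3.14, 3.14, 3.14, 3.14, 3.14].

## Interface

Orientations are given as a unit quaternion [w, x, y, z].
In Python, from bench import telemetry, optics, ctrl gives the robot as it stands.
- The arm moves only by the shell command python3 -m crank 'ROWS' [FORCE]. ROWS is JSON, a list of rows, each an object of numbers: "tx", "ty", "tz": the shift along the world's x, y, z in mm; "ax", "ay", "az": the turn, a rotation vector about the world's x, y, z in rad; "jaw": the gripper's target within -1 to 1 (shut at 1, half-way at 0, fully open at -1). In form: [{"tx": .., "ty": .., "tz": .., "ax": .., "ay": .., "az": .., "jaw": ..}, ...]. A call has 1 to 5 rows; each row is the pose to reach, as a shift and turn from the pose measured when the call began; what a row does not reach only later rows make up. A row lasts 1/8 s, in which the tool goes at most 62.5 mm and 10.7 degrees, less where a joint would pass 70% of its speed; a pose out of reach is approached as far as the arm can. A call with a gripper value outside its range is refused whole. The fingers move at their own pace and stop on an object; FORCE is the grip in N (left out, the last holds). Time passes only in rows, so rows that repeat a pose let the fingers close. It gives the time, the measured TCP pose, the force and the opening at its end, in the units of the state.
- telemetry.get_obs(): the state, without advancing time (a new reading comes with each control period).
- optics.grab_frame(name): name is "side" or "top"; returns the picture (420x560x3 uint8, red, green, blue); there is no depth.
- optics.camera_info(name): a dict with "mtx" (3x3 intrinsics, pixels), "k1" (the pictures are not rectified: a ray, as slopes to the right and down, at radius r is drawn at 1 + k1 r^2 times it, then the intrinsics apply), "T" (4x4, takes a point from camera to world coordinates). Camera axes: x right, y down, z forward; pixel columns grow to the right and rows downward; lengths in m; the calibration is good to about 2 mm. A picture is of the moment at which its call begins. camera_info takes no time and is no camera call.
- ctrl.finish_job(): hands the job in, once; it reports no verdict.
The state is a dict: "t": time; "qpos": joint angles; "joint_velocities": joint speeds; "tau": joint torques, N m; "tool_pos": TCP position; "tool_rot": TCP orientation; "force": force on the tool from outside, world axes, zero at the start; "ft_torque": the same for the moment, N m; "opening": finger opening in m.
Only numpy, scipy, OpenCV 4.12 (cv2) and the standard library are available. Lean on these libraries where they do the work, as an engineer would, in place of code of your own. Each camera call takes 0.05 s, during which the arm holds its last target. There are 200 camera calls.

## Working session

There is one attempt and no reset: what is moved stays moved. The work goes in short steps, Python scripts to look and compute and a shell command to move; the robot and the scene stay as the last step left them, time stands still between calls to the robot, and variables do not carry over. Pictures are saved under pics/ and viewed, about 8 in all and at most 12, crops included, and the job is handed in when it is done.

```bash
mkdir -p pics
python3 - <<'E'
from bench import telemetry, optics
import cv2
for n in("top","side"):
    cv2.imwrite(f"pics/{n}0.png",optics.grab_frame(n)[:,:,::-1]); i=optics.camera_info(n); print(n,i)
print(telemetry.get_obs())
E
```

```text
top {'mtx': array([[450.31900321,   0.        , 291.0057893 ],
       [  0.        , 450.31900321, 209.01145028],
       [  0.        ,   0.        ,   1.        ]]), 'k1': -0.0754781168635216, 'T': array([[-0.02726333, -0.97970793,  0.19856759,  0.38262767],
       [-0.99962329,  0.02734789, -0.00231718,  0.00362797],
       [-0.00316025, -0.19855596, -0.98008446,  1.25929848],
       [ 0.        ,  0.        ,  0.        ,  1.        ]])}
side {'mtx': array([[516.74161613,   0.        , 286.05675679],
       [  0.        , 516.74161613, 219.589297  ],
       [  0.        ,   0.        ,   1.        ]]), 'k1': -0.006909484122236973, 'T': array([[-0.99249306, -0.0757879 ,  0.09598809,  0.4939277 ],
       [-0.12073897,  0.73221211, -0.67028914,  0.89210896],
       [-0.01948384, -0.67684682, -0.73586599,  1.02995314],
       [ 0.        ,  0.        ,  0.        ,  1.        ]])}
{'t': 0.1, 'qpos': array([-1.2179815 ,  0.39913815,  0.04506883,  1.53775064, -0.01870913,
        1.20687973, -0.05068844]), 'joint_velocities': array([ 1.79149735e-04, -1.15106801e-03, -7.92817357e-05, -3.36447656e-03,
       -2.92653412e-04,  2.36323434e-04,  2.02267706e-04]), 'tau': array([ 3.87327658e-03, -4.76261723e+01,  1.37074996e+00, -2.54948097e+01,
        1.20704758e-02,  5.02325580e-03, -2.98970512e-06]), 'tool_pos': array([0.2835368 , 0.5842754 , 0.23035648]), 'tool_rot': array([-0.68853418,  0.68975978, -0.1584491 ,  0.15825931]), 'force': array([ 0.88887207,  0.13029845, -0.21142536]), 'ft_torque': array([-0.03519079,  0.02346025, -0.01927033]), 'opening': 0.08544707827303652}
```

View pics/top0.png

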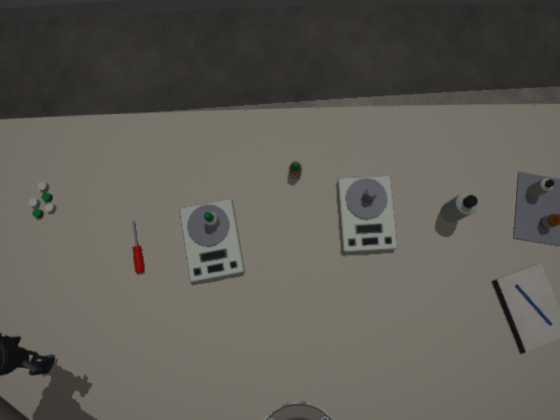

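View pics/side0.png

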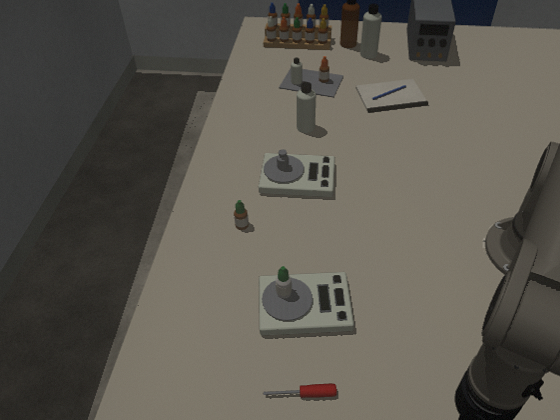

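The dropper bottle's scale is the left one in the top view, with its casing centred near (212,240). Its keys are at about (197,271) for round, (216,268) for bar and (234,265) for square. In the side view the same scale is at about (305,303), with its keys on the right.

```bash
cat > h.py <<'E'
import numpy as np, cv2
from bench import optics, telemetry
def ray(n,px):
    i=optics.camera_info(n); K=i["mtx"]; k=i["k1"]
    p=cv2.undistortPoints(np.array([[px]],float),K,np.array([k,0,0,0.]))[0,0]
    return i["T"][:3,3], i["T"][:3,:3]@np.array([*p,1])
def plane(n,px,z):
    o,d=ray(n,px); return o+d*(z-o[2])/d[2]
def proj(n,P):
    i=optics.camera_info(n); T=np.linalg.inv(i["T"]); c=T[:3,:3]@P+T[:3,3]
    s=c[:2]/c[2]; s=s*(1+i["k1"]*(s@s)); return i["mtx"][:2,:2]@s+i["mtx"][:2,2]
E
python3 - <<'E'
from h import *
for n,(x0,y0,x1,y1) in {"top":(175,195,250,290),"side":(250,265,362,342)}.items():
    im=cv2.imread(f"pics/{n}0.png"); g=im.max(2)
    m=np.zeros_like(g); m[y0:y1,x0:x1]=(g[y0:y1,x0:x1]<70)*255
    N,_,st,ce=cv2.connectedComponentsWithStats(m)
    for s,c in zip(st[1:],ce[1:]):
        if s[4]>15: print(n,s,c.round(1),plane(n,c,.038).round(4))
    w=np.zeros_like(g); w[y0:y1,x0:x1]=(g[y0:y1,x0:x1]>0)*255
    cv2.imwrite(f"pics/{n}c.png",cv2.resize(im[y0:y1,x0:x1],None,fx=5,fy=5,interpolation=cv2.INTER_CUBIC))
a=cv2.imread("pics/topc.png");b=cv2.imread("pics/sidec.png")
h=max(a.shape[0],b.shape[0]); f=lambda q:cv2.copyMakeBorder(q,0,h-q.shape[0],0,0,cv2.BORDER_CONSTANT)
c=np.hstack([f(a),f(b)]); s=800/c.shape[1]; cv2.imwrite("pics/both.png",cv2.convertScaleAbs(cv2.resize(c,None,fx=s,fy=s),alpha=1.6))
E
```

```text
top [204 212  10  10  59] [208.7 217.3] [0.6129 0.2289 0.038 ]
top [205 219  14  15 114] [211.1 227.4] [0.5846 0.222  0.038 ]
top [201 250  25  12 200] [213.  255.2] [0.5078 0.2164 0.038 ]
top [230 262   7   6  33] [232.9 264.4] [0.4814 0.1621 0.038 ]
top [207 264  16   9 106] [215.  267.8] [0.4734 0.2108 0.038 ]
top [194 268   7   7  40] [196.9 271.2] [0.4655 0.26   0.038 ]
top [192 273  51  11 105] [217.4 278.2] [0.4454 0.2043 0.038 ]
side [278 269  11  13 110] [282.9 275. ] [0.6092 0.1667 0.038 ]
side [333 275   8   8  53] [336.6 278.8] [0.4821 0.1642 0.038 ]
side [279 283  20  19 132] [291.  295.7] [0.5833 0.2233 0.038 ]
side [318 285  13  28 275] [323.8 298.4] [0.5079 0.2225 0.038 ]
side [334 288  10  18 145] [338.9 296.5] [0.4741 0.2137 0.038 ]
side [272 311  37  11  53] [291.5 317.5] [0.5756 0.2805 0.038 ]
side [337 311   9  10  73] [341.3 315.3] [0.4662 0.263  0.038 ]
side [262 321  94  18 268] [313.5 334. ] [0.5236 0.3167 0.038 ]
```

View pics/both.png

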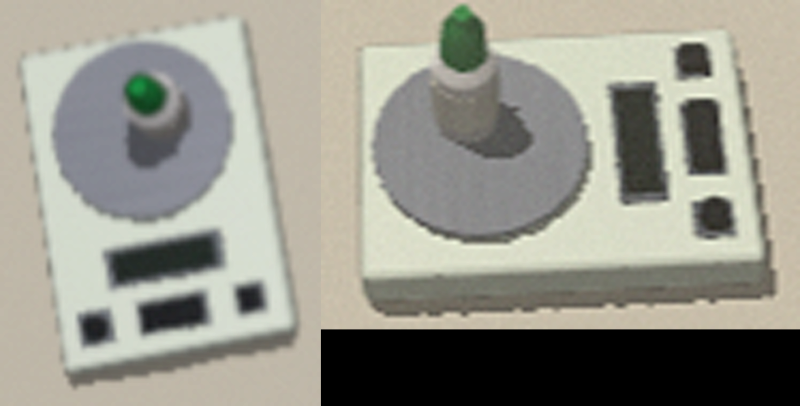

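The crop confirms it: the round key is nearest the bottom left, then the bar, then the square. Both views agree: power ≈ (0.466, 0.261), tare ≈ (0.474, 0.212), yaw ≈ 0.16 rad. I'll check the tool orientation and shut the jaws first.

```bash
python3 -c "
from bench import telemetry
from scipy.spatial.transform import Rotation as R
q=telemetry.get_obs()['tool_rot'];print(R.from_quat([*q[1:],q[0]]).as_matrix().round(3))"
python3 -m crank '[{"tz":40,"jaw":1},{"tx":60,"ty":-100,"tz":40,"jaw":1},{"tx":100,"ty":-160,"tz":40,"jaw":1},{"tx":140,"ty":-220,"tz":0,"jaw":1},{"tx":182,"ty":-280,"tz":-60,"jaw":1}]'
```

```text
[[ 0.9   -0.001  0.437]
 [-0.437 -0.002  0.9  ]
 [ 0.    -1.    -0.002]]invalid input
```

```bash
python3 -m crank '[{"tx":0,"ty":0,"tz":40,"ax":0,"ay":0,"az":0,"jaw":1},{"tx":50,"ty":-60,"tz":40,"ax":0,"ay":0,"az":0,"jaw":1},{"tx":80,"ty":-110,"tz":40,"ax":0,"ay":0,"az":0,"jaw":1},{"tx":110,"ty":-160,"tz":20,"ax":0,"ay":0,"az":0,"jaw":1},{"tx":140,"ty":-210,"tz":0,"ax":0,"ay":0,"az":0,"jaw":1}]'
```

```text
t: 0.72
tool_pos: [0.4201, 0.3797, 0.2329]
tool_rot: [-0.689, 0.69, -0.158, 0.158]
force: [0.7, 0.5, -0.1]
opening: -0.0002
```

```bash
python3 -m crank '[{"tx":20,"ty":-50,"tz":-20,"ax":0,"ay":0,"az":0,"jaw":1},{"tx":40,"ty":-95,"tz":-60,"ax":0,"ay":0,"az":0,"jaw":1},{"tx":46,"ty":-119,"tz":-110,"ax":0,"ay":0,"az":0,"jaw":1},{"tx":46,"ty":-119,"tz":-155,"ax":0,"ay":0,"az":0,"jaw":1},{"tx":46,"ty":-119,"tz":-165,"ax":0,"ay":0,"az":0,"jaw":1}]'
python3 - <<'E'
from h import *
P=telemetry.get_obs()["tool_pos"]; out=[]
for n,(x,y) in {"top":(170,200),"side":(270,230)}.items():
    im=np.ascontiguousarray(optics.grab_frame(n)[:,:,::-1]); c=cv2.convertScaleAbs(cv2.resize(im[y:y+110,x:x+100],None,fx=4,fy=4,interpolation=cv2.INTER_CUBIC),alpha=1.8)
    for Q,col in((P,(0,0,255)),(np.array([.466,.261,.042]),(0,255,0))):
        u=(proj(n,Q)-[x,y])*4+2; cv2.circle(c,tuple(int(v) for v in u),3,col,-1)
    out.append(c)
cv2.imwrite("pics/p1.png",np.hstack(out)); print(P)
E
```

```text
t: 1.35
tool_pos: [0.4638, 0.259, 0.0651]
tool_rot: [-0.687, 0.691, -0.16, 0.157]
force: [-0.3, 0.9, 0.4]
opening: -0.0002
[0.46377038 0.25903483 0.06505113]
```

View pics/p1.png

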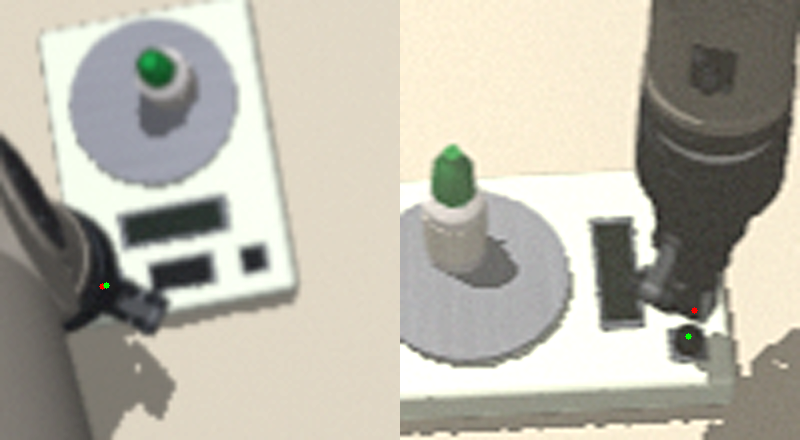

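The fingertips are just above the round key: the tip is at about (695,311) in the side crop and the key at (688,336). Descending in steps, watching force.

```bash
python3 -m crank '[{"tx":2,"ty":2,"tz":-8,"ax":0,"ay":0,"az":0,"jaw":1},{"tx":2,"ty":2,"tz":-16,"ax":0,"ay":0,"az":0,"jaw":1},{"tx":2,"ty":2,"tz":-20,"ax":0,"ay":0,"az":0,"jaw":1},{"tx":2,"ty":2,"tz":-23,"ax":0,"ay":0,"az":0,"jaw":1},{"tx":2,"ty":2,"tz":-24,"ax":0,"ay":0,"az":0,"jaw":1}]'
python3 -m crank '[{"tx":0,"ty":0,"tz":-2,"ax":0,"ay":0,"az":0,"jaw":1},{"tx":0,"ty":0,"tz":-2,"ax":0,"ay":0,"az":0,"jaw":1}]'
```

```text
t: 2.08
tool_pos: [0.4675, 0.2629, 0.0433]
tool_rot: [-0.688, 0.69, -0.159, 0.158]
force: [0.4, -0.1, 1.2]
opening: -0.0
t: 2.33
tool_pos: [0.4677, 0.263, 0.0415]
tool_rot: [-0.688, 0.69, -0.158, 0.158]
force: [-0.2, 0.3, 1.8]
opening: 0.0001
```

```bash
for i in 1 ; do python3 -m crank '[{"tx":-1,"ty":-1,"tz":-2,"ax":0,"ay":0,"az":0,"jaw":1},{"tx":-1,"ty":-1,"tz":-3,"ax":0,"ay":0,"az":0,"jaw":1}]'; done
python3 -m crank '[{"tx":0,"ty":0,"tz":-2,"ax":0,"ay":0,"az":0,"jaw":1},{"tx":0,"ty":0,"tz":-2,"ax":0,"ay":0,"az":0,"jaw":1}]'
```

```text
t: 2.58
tool_pos: [0.4676, 0.2629, 0.0391]
tool_rot: [0.689, -0.689, 0.158, -0.158]
force: [0.7, 1.1, 2.9]
opening: -0.0002
t: 2.82
tool_pos: [0.4677, 0.2629, 0.0372]
tool_rot: [0.689, -0.689, 0.158, -0.158]
force: [-0.3, -0.2, 3.5]
opening: 0.0002
```

```bash
python3 -m crank '[{"tx":0,"ty":0,"tz":-2,"ax":0,"ay":0,"az":0,"jaw":1},{"tx":0,"ty":0,"tz":-2,"ax":0,"ay":0,"az":0,"jaw":1}]'
python3 -m crank '[{"tx":0,"ty":0,"tz":-1.5,"ax":0,"ay":0,"az":0,"jaw":1},{"tx":0,"ty":0,"tz":-1.5,"ax":0,"ay":0,"az":0,"jaw":1}]'
```

```text
t: 3.08
tool_pos: [0.4677, 0.2629, 0.0369]
tool_rot: [0.689, -0.689, 0.158, -0.158]
force: [-4.5, -1.3, 17.2]
opening: 0.0001
t: 3.32
tool_pos: [0.4677, 0.2629, 0.0369]
tool_rot: [0.689, -0.689, 0.159, -0.158]
force: [-3.2, -1.9, 15.8]
opening: -0.0002
```

The key is on its hard stop (z 36.9 mm, 16 N). Releasing, then moving over the tare key.

```bash
python3 -m crank '[{"tx":0,"ty":0,"tz":15,"ax":0,"ay":0,"az":0,"jaw":1},{"tx":0,"ty":0,"tz":30,"ax":0,"ay":0,"az":0,"jaw":1},{"tx":3,"ty":-25,"tz":30,"ax":0,"ay":0,"az":0,"jaw":1},{"tx":6,"ty":-50,"tz":30,"ax":0,"ay":0,"az":0,"jaw":1},{"tx":6,"ty":-51,"tz":28,"ax":0,"ay":0,"az":0,"jaw":1}]'
python3 - <<'E'
from h import *
P=telemetry.get_obs()["tool_pos"]; out=[]
for n,(x,y) in {"top":(170,200),"side":(270,230)}.items():
    im=np.ascontiguousarray(optics.grab_frame(n)[:,:,::-1]); c=cv2.convertScaleAbs(cv2.resize(im[y:y+110,x:x+100],None,fx=4,fy=4,interpolation=cv2.INTER_CUBIC),alpha=1.8)
    for Q,col in((P,(0,0,255)),(np.array([.474,.212,.042]),(0,255,0))):
        u=(proj(n,Q)-[x,y])*4+2; cv2.circle(c,tuple(int(v) for v in u),3,col,-1)
    out.append(c)
cv2.imwrite("pics/p2.png",np.hstack(out)); print(P)
E
```

```text
t: 3.95
tool_pos: [0.4738, 0.2095, 0.065]
tool_rot: [-0.689, 0.689, -0.16, 0.159]
force: [0.5, -0.1, -0.6]
opening: 0.0003
[0.47377814 0.20951666 0.06504578]
```

View pics/p2.png

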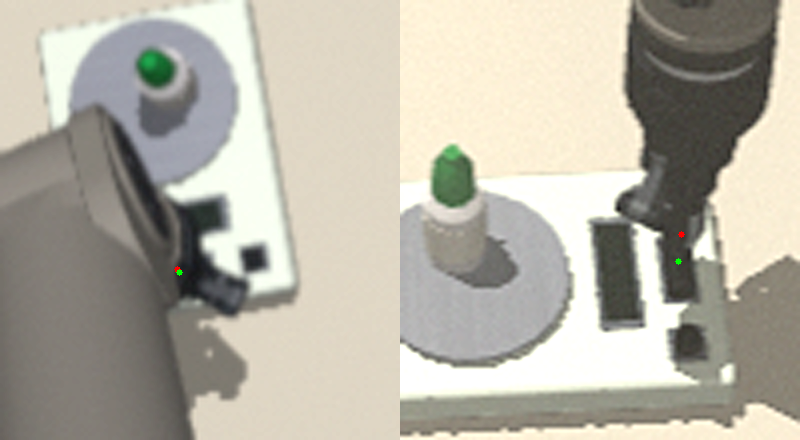

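The fingertips are over the bar, with the tip at about (681,235) and the bar centre at (678,262) in the side crop; the bottle is undisturbed. Pressing tare.

```bash
python3 -m crank '[{"tx":0,"ty":2,"tz":-8,"ax":0,"ay":0,"az":0,"jaw":1},{"tx":0,"ty":2,"tz":-16,"ax":0,"ay":0,"az":0,"jaw":1},{"tx":0,"ty":2,"tz":-21,"ax":0,"ay":0,"az":0,"jaw":1},{"tx":0,"ty":2,"tz":-24,"ax":0,"ay":0,"az":0,"jaw":1},{"tx":0,"ty":2,"tz":-25,"ax":0,"ay":0,"az":0,"jaw":1}]'
python3 -m crank '[{"tx":0,"ty":0,"tz":-2,"ax":0,"ay":0,"az":0,"jaw":1},{"tx":0,"ty":0,"tz":-3,"ax":0,"ay":0,"az":0,"jaw":1}]'
```

```text
t: 4.68
tool_pos: [0.4728, 0.2144, 0.0397]
tool_rot: [0.689, -0.689, 0.159, -0.158]
force: [-1.8, 0.3, 2.7]
opening: -0.0001
t: 4.92
tool_pos: [0.4729, 0.2144, 0.037]
tool_rot: [0.689, -0.689, 0.159, -0.158]
force: [-3.7, -1.0, 11.6]
opening: -0.0
```

Hard stop reached at 11.6 N; holding about 1.2 s.

```bash
python3 -m crank '[{"tx":0,"ty":0,"tz":-1,"ax":0,"ay":0,"az":0,"jaw":1},{"tx":0,"ty":0,"tz":-1,"ax":0,"ay":0,"az":0,"jaw":1},{"tx":0,"ty":0,"tz":-1,"ax":0,"ay":0,"az":0,"jaw":1},{"tx":0,"ty":0,"tz":-1,"ax":0,"ay":0,"az":0,"jaw":1},{"tx":0,"ty":0,"tz":-1,"ax":0,"ay":0,"az":0,"jaw":1}]'
python3 -m crank '[{"tx":0,"ty":0,"tz":-1,"ax":0,"ay":0,"az":0,"jaw":1},{"tx":0,"ty":0,"tz":-1,"ax":0,"ay":0,"az":0,"jaw":1},{"tx":0,"ty":0,"tz":-1,"ax":0,"ay":0,"az":0,"jaw":1},{"tx":0,"ty":0,"tz":-1,"ax":0,"ay":0,"az":0,"jaw":1}]'
```

```text
t: 5.55
tool_pos: [0.4729, 0.2144, 0.037]
tool_rot: [0.689, -0.689, 0.159, -0.157]
force: [-3.7, -0.7, 10.9]
opening: -0.0002
t: 6.05
tool_pos: [0.4729, 0.2145, 0.037]
tool_rot: [0.689, -0.689, 0.16, -0.157]
force: [-4.4, -0.7, 11.2]
opening: 0.0
```

```bash
python3 -m crank '[{"tx":0,"ty":0,"tz":20,"ax":0,"ay":0,"az":0,"jaw":1},{"tx":0,"ty":0,"tz":60,"ax":0,"ay":0,"az":0,"jaw":1},{"tx":-10,"ty":20,"tz":110,"ax":0,"ay":0,"az":0,"jaw":1},{"tx":-30,"ty":70,"tz":160,"ax":0,"ay":0,"az":0,"jaw":1},{"tx":-60,"ty":120,"tz":190,"ax":0,"ay":0,"az":0,"jaw":1}]'
python3 -m crank '[{"tx":-25,"ty":50,"tz":10,"ax":0,"ay":0,"az":0,"jaw":1},{"tx":-50,"ty":100,"tz":10,"ax":0,"ay":0,"az":0,"jaw":1},{"tx":-80,"ty":150,"tz":10,"ax":0,"ay":0,"az":0,"jaw":1},{"tx":-80,"ty":150,"tz":10,"ax":0,"ay":0,"az":0,"jaw":1},{"tx":-80,"ty":150,"tz":10,"ax":0,"ay":0,"az":0,"jaw":1}]'
python3 - <<'E'
from h import *
im=[np.ascontiguousarray(optics.grab_frame(n)[:,:,::-1]) for n in("top","side")]
for n,i in zip(("top","side"),im):
    d=cv2.absdiff(i,cv2.imread(f"pics/{n}0.png")).max(2)
    m=cv2.medianBlur((d>40).astype(np.uint8)*255,3)
    N,_,st,_=cv2.connectedComponentsWithStats(m); print(n,[s.tolist() for s in st[1:] if s[4]>8])
cv2.imwrite("pics/end.png",cv2.resize(cv2.convertScaleAbs(np.hstack(im),alpha=1.5),(800,300)))
E
```

```text
t: 6.68
tool_pos: [0.4202, 0.3249, 0.2227]
tool_rot: [0.69, -0.687, 0.16, -0.16]
force: [1.7, 0.9, -0.3]
opening: -0.0001
t: 7.3
tool_pos: [0.3407, 0.4744, 0.2322]
tool_rot: [0.69, -0.688, 0.159, -0.16]
force: [0.1, -0.7, 0.5]
opening: -0.0001
top [[0, 300, 147, 120, 5787], [0, 335, 28, 40, 743], [49, 355, 7, 7, 29], [38, 364, 6, 4, 13], [20, 369, 30, 23, 260], [34, 369, 13, 5, 32], [64, 371, 16, 13, 78], [0, 380, 22, 31, 188], [0, 398, 16, 22, 191]]
side [[404, 31, 156, 345, 12040], [555, 165, 5, 12, 34], [500, 221, 11, 9, 46], [524, 228, 36, 36, 329], [495, 249, 10, 15, 82], [527, 272, 29, 12, 189], [454, 275, 106, 145, 11531]]
```

View pics/end.png

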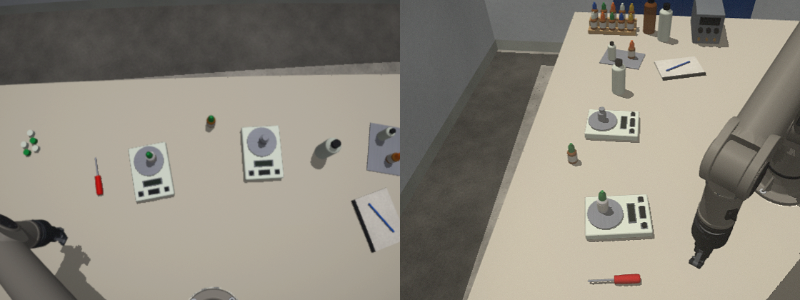

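The image differences come only from the arm and its shadow. The arm is clear of everything, and the scales, bottles and screwdriver are where they started.

```bash
python3 -c "
from bench import ctrl; print(ctrl.finish_job())"
```

```text
the job is handed in; nothing more can be done
None
```

I pressed both keys on the dropper bottle's scale and handed the job in at about 7.4 s of the 37 s allowed. No verdict is reported.

- **Power key:** pressed with closed fingertips to its hard stop (fingertips at 36.9 mm, about 16–17 N), held about 0.25 s or more, then released.
- **Tare key:** pressed to its hard stop (37.0 mm, about 11–12 N), held about 1.1 s, then released before the arm withdrew.
- **Last checks:** the before-and-after pictures differ only where the arm and its shadow are. Both scales, the bottles, the weight and the screwdriver show no shift. The wrist force was back to about zero with the arm clear.
- **Limits of the checks:** key travel was inferred from fingertip height and force, since the key joints can't be read directly. No check failed or disagreed.

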